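Assemble the praline display stand

ROBOT

A 6-joint arm with a two-finger parallel gripper is mounted at the origin on the work surface. World frame = base frame: x ahead of the robot, y to its left, z up, the work surface at z = 0. Lengths are in mm, angles in degrees, forces in N, time in s.
With the tool pointing down it reaches from about 300 to 850 mm from the base axis. Payload 4.2 kg.
Tool frame: the origin (TCP) lies between the finger pads; the fingertips stand 22 mm ahead of it and the grasp point (between the pads) lies 3 mm ahead of it; z points along the fingers, y is the direction in which the jaws open and shut (so a half turn about z gives the same grasp; the last joint's range is limited). The gripper opens to 91 mm and grips with 3 to 60 N. Pads are 32 mm wide; open, the fingers measure 118 mm over their backs; the gripper's body (76 mm by 178 mm) begins 60 mm behind the grasp point.
Start: joints at [73.912, 18.312, 89.639, -0, 72.044, -1.146], TCP at [148.267, 555.57, 235.976] pointing down, gripper open.
Joint ranges: [-177.97, 177.97], [-48.28, 115.42], [12.27, 149.76], [-77.06, 257.06], [2.81, 150.46], [-146.56, 146.56]. Speed limits (degrees/s): [147.25, 147.25, 180, 180, 180, 180].

INTERFACE

Orientations are given as [roll, pitch, yaw] about the fixed x, y, z axes, in that order (R = Rz(yaw) Ry(pitch) Rx(roll)).
In Python, from workcell import telemetry, cams, env gives the robot as it stands.
- The arm moves only by the shell command python3 -m inch 'ROWS' [FORCE]. ROWS is JSON, a list of rows, each an object of numbers: "x", "y", "z": the shift along the tool's x, y, z in cm; "yaw": the turn about the tool's z in units of 5 degrees (1.0 is 5 degrees); "gripper": the gripper's target within -1 to 1 (fully open at 1, half-way at 0, shut at -1). A call has 1 to 12 rows; each row shifts and turns the commanded pose from where the row before left it, along the tool's axes as they then stand; what a row does not reach is not made up. A row lasts 1/12 s, in which the tool goes at most 41.7 mm and 7.16 degrees, less where a joint would pass 70% of its speed; a pose out of reach is approached as far as the arm can. A call is refused whole if a number of a shift passes 4.17 or a number of a turn 1, either way. A call with a gripper value outside its range is refused whole. The fingers move at their own pace and stop on an object; FORCE is the grip in N (left out, the last holds). Time passes only in rows, so rows that do not move let the fingers close. It gives the time, the measured TCP pose, the force and the opening at its end, in the units of the state.
- telemetry.state(): the state, without advancing time (a new reading comes with each control period).
- cams.grab_frame(name): name is "scene" or "top"; returns a dict with "pixels" (400x640x3 uint8, red, green, blue), "mtx" (3x3 intrinsics, pixels), "rvec" (rotation vector, rad) and "tvec" (3), from world to camera coordinates, as OpenCV has them. Camera axes: x right, y down, z forward; pixel columns grow to the right and rows downward; lengths in mm; the calibration is good to about 2 mm. A picture is of the moment at which its call begins. There is no depth.
- env.job_done(): hands the job in, once; it reports no verdict.
The state is a dict: "time_s": time; "qpos": joint angles; "qvel": joint speeds; "effort": joint torques, N m; "ee_pos": TCP position; "ee_rot": TCP orientation; "force": force on the tool from outside, world axes, zero at the start; "torque": the same for the moment, N m; "gripper_width": finger opening in mm.
Only numpy, scipy, OpenCV 4.12 (cv2) and the standard library are available. Lean on these libraries where they do the work, as an engineer would, in place of code of your own. Each camera call takes 0.05 s, during which the arm holds its last target. There are 200 camera calls.

TASK

Put the praline display stand together on its blue base, one piece at a time from the bottom up: first the large dark tier, then the medium milk-brown one, then the small cream one, and last the red finial, each seated fully home over the post below it and standing upright. Set every piece down gently rather than letting it drop, and leave the clear cup, the piping nozzle and the dish of pralines standing where they are.

Things in the scene. Friction and masses are not known exactly. Their poses are not given: they have to be found in the camera images.
- base: fixed base of the stand: a blue disc 130 mm in diameter and 18 mm high with a brass-coloured spigot in its middle, 30 mm in diameter, reaching from 18 to 32 mm height (top 3 mm chamfered). Origin at the centre of its underside on the table, z up. With the large tier fully home, that tier's origin lies 24 mm above this one.
- large_tier: largest tier, loose, 300 g: round dark-chocolate-brown plate, 160 mm diameter, with an upright brass column (the grip, 30 mm diameter) in the middle. Origin: centre of underside, z up. Foot ring (68 mm outside) from z 0 to 8 mm, plate 8 to 16, column 16 to 76 (top 3 chamfered). The foot ring is a socket, 42 mm inside, 8 deep, over the post below. Next piece home: its origin 68 mm above this one.
- medium_tier: medium tier, loose, 200 g: round milk-chocolate-brown plate, 120 mm diameter, with an upright brass column (the grip, 30 mm diameter) in the middle. Origin: centre of underside, z up. Foot ring (68 mm outside) from z 0 to 8 mm, plate 8 to 16, column 16 to 76 (top 3 chamfered). The foot ring is a socket, 42 mm inside, 8 deep, over the post below. Next piece home: its origin 68 mm above this one.
- small_tier: smallest tier, loose, 130 g: round cream plate, 86 mm diameter, with an upright brass column (the grip, 30 mm diameter) in the middle. Origin: centre of underside, z up. Foot ring (68 mm outside) from z 0 to 8 mm, plate 8 to 16, column 16 to 76 (top 3 chamfered). The foot ring is a socket, 42 mm inside, 8 deep, over the post below. Next piece home: its origin 68 mm above this one.
- finial: red top piece of the stand, loose, about 60 g, standing upright: a round cap 54 mm in diameter from 0 to 14 mm height, with a knob 26 mm in diameter from 14 to 52 mm (narrower over the last 6 mm), by which it is gripped. Origin at the centre of the underside, z up. Its underside has a round socket 42 mm in diameter and 8 mm deep that drops over the column of the small tier.
- cup: bystander: a loose, light, empty clear plastic cup standing upright, rim diameter 62 mm, 85 mm high; origin at the centre of its underside.
- nozzle: bystander: a loose steel piping nozzle, a cone standing on its wide end, 32 mm in diameter and 45 mm high; origin at the centre of its underside.
- dish: bystander: a loose white dish 104 mm in diameter with pralines fixed on it, 25 mm high in all; origin at the centre of its underside.

How it is judged (in metres and radians):
On the way, in this order (a step that is already met when the one before it is completed fails the run):
1. the large dark tier stands seated and upright on the blue base, let go (horizontal distance between large_tier and base below 0.009 m and z of large_tier in the frame of base between 0.02 and 0.027 m and angle between large_tier's own z axis and vertical below 0.06 rad and contact force between the fingers and large_tier below 0.05 N and linear speed of large_tier below 0.03 m/s), for 0.2 s.
2. the medium milk-brown tier stands seated and upright on the large dark tier, let go, with everything below it still seated (horizontal distance between large_tier and base below 0.009 m and z of large_tier in the frame of base between 0.02 and 0.027 m and angle between each of large_tier, medium_tier's own z axis and vertical below 0.06 rad and horizontal distance between medium_tier and large_tier below 0.009 m and z of medium_tier in the frame of large_tier between 0.064 and 0.071 m and contact force between the fingers and medium_tier below 0.05 N and linear speed of medium_tier below 0.03 m/s), for 0.2 s.
3. the small cream tier stands seated and upright on the medium milk-brown tier, let go, with everything below it still seated (horizontal distance between large_tier and base below 0.009 m and z of large_tier in the frame of base between 0.02 and 0.027 m and angle between each of large_tier, medium_tier, small_tier's own z axis and vertical below 0.06 rad and horizontal distance between medium_tier and large_tier below 0.009 m and z of medium_tier in the frame of large_tier between 0.064 and 0.071 m and horizontal distance between small_tier and medium_tier below 0.009 m and z of small_tier in the frame of medium_tier between 0.064 and 0.071 m and contact force between the fingers and small_tier below 0.05 N and linear speed of small_tier below 0.03 m/s), for 0.2 s.
4. the red finial stands seated and upright on the small cream tier, let go, with everything below it still seated (horizontal distance between large_tier and base below 0.009 m and z of large_tier in the frame of base between 0.02 and 0.027 m and angle between each of large_tier, medium_tier, small_tier, finial's own z axis and vertical below 0.06 rad and horizontal distance between medium_tier and large_tier below 0.009 m and z of medium_tier in the frame of large_tier between 0.064 and 0.071 m and horizontal distance between small_tier and medium_tier below 0.009 m and z of small_tier in the frame of medium_tier between 0.064 and 0.071 m and horizontal distance between finial and small_tier below 0.009 m and z of finial in the frame of small_tier between 0.064 and 0.071 m and contact force between the fingers and finial below 0.05 N and linear speed of finial below 0.03 m/s), for 0.2 s.
At the end, for the whole second after the job is handed in: From the bottom: base, large, medium, small tier, finial; each within 9 mm of centre over the one below, fully home (origin 24 mm above the base's for the large tier, 68 mm above the piece below for the rest, +3/-4 mm), upright within 0.06 rad, released, at rest (all of step 4 and contact force between the fingers and large_tier below 0.05 N and linear speed of each of large_tier, medium_tier, small_tier below 0.03 m/s and angular speed of each of large_tier, medium_tier, small_tier, finial below 0.2 rad/s and contact force between the fingers and medium_tier below 0.05 N and contact force between the fingers and small_tier below 0.05 N); the robot touches nothing.
It fails at once if a piece of the stand is dropped or knocked flying (faster than 0.6 m/s while not in the fingers, as after a fall of 2 cm) ((linear speed of large_tier above 0.6 m/s and contact force between the fingers and large_tier below 0.02 N) or (linear speed of medium_tier above 0.6 m/s and contact force between the fingers and medium_tier below 0.02 N) or (linear speed of small_tier above 0.6 m/s and contact force between the fingers and small_tier below 0.02 N) or (linear speed of finial above 0.6 m/s and contact force between the fingers and finial below 0.02 N)).
It fails at once if the clear cup is pushed more than 3 cm from its place or tipped over (distance of cup from where it was at the start of the episode above 0.03 m or angle between cup's own z axis and vertical above 0.5 rad).
It fails at once if the piping nozzle is pushed more than 3 cm from its place or tipped over (distance of nozzle from where it was at the start of the episode above 0.03 m or angle between nozzle's own z axis and vertical above 0.5 rad).
It fails at once if the dish of pralines is pushed more than 3 cm from its place or tipped over (distance of dish from where it was at the start of the episode above 0.03 m or angle between dish's own z axis and vertical above 0.5 rad).
It also fails if it takes over 115 s, if anything falls off the work surface, if the arm or the gripper's body presses on something with over 40 N, if the wrist force passes 120 N, or if a joint passes its speed limit or range.

## Working session

There is one attempt and no reset: what is moved stays moved. The work goes in short steps, Python scripts to look and compute and a shell command to move; the robot and the scene stay as the last step left them, time stands still between calls to the robot, and variables do not carry over. Pictures are saved under pics/ and viewed, about 12 in all and at most 16, crops included, and the job is handed in when it is done.

```bash
ls; mkdir -p pics
python3 - <<'E'
from workcell import telemetry, cams
import cv2,numpy as np
print(telemetry.state())
for n in("scene","top"):
    f=cams.grab_frame(n); np.savez(f"pics/{n}0.npz",**f); cv2.imwrite(f"pics/{n}0.png",cv2.cvtColor(f["pixels"],cv2.COLOR_RGB2BGR))
    print(n,f["mtx"],f["rvec"],f["tvec"])
E
```

```text
pics
{'time_s': 0.0, 'qpos': array([ 7.39109165e+01,  1.83506887e+01,  8.97064034e+01, -4.96520009e-04,
        7.20417463e+01, -1.14665516e+00]), 'qvel': array([ 0.06142489,  0.06032981,  0.03350902,  0.07144366,  0.00197781,
       -0.02206051]), 'effort': array([ 2.55946379e-04, -4.12468278e+01, -2.31968558e+01,  7.27141974e-02,
        4.58218670e-02, -1.27844787e-04]), 'ee_pos': array([148.14492978, 555.11462336, 235.12979621]), 'ee_rot': array([-1.79901172e+02, -1.50593820e-03,  1.65057724e+02]), 'force': array([ 0.00429854,  0.61895558, -0.0590747 ]), 'torque': array([0.0117817 , 0.06246903, 0.00452117]), 'gripper_width': 91.61468747629222}
scene [[442.28494732   0.         321.23209482]
 [  0.         442.28494732 197.60313759]
 [  0.           0.           1.        ]] [ 0.75518404  2.71615431 -0.92322591] [ 444.05844532 -184.55602102 1171.59603846]
top [[514.22008796   0.         313.83723885]
 [  0.         514.22008796 202.19763544]
 [  0.           0.           1.        ]] [ 2.13078628 -2.05653261  0.24253893] [ -12.54056779  548.16493741 1378.86284952]
```

View pics/top0.png

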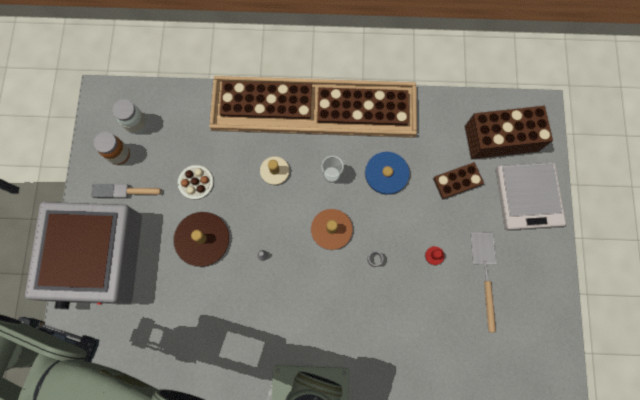

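View pics/scene0.png

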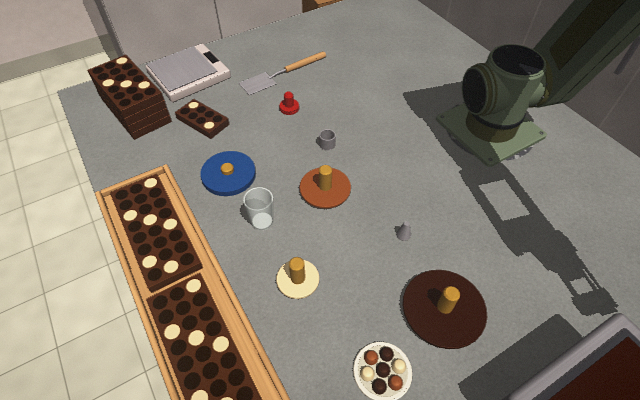

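The top view shows the dish at (195,182), cream tier (275,171), cup (333,168), blue base (387,172), dark tier (202,239), nozzle (263,255), medium tier (332,229) and finial (435,256). A fixed-looking steel ring sits at (376,259). The scene view agrees.

```bash
cat > h.py <<'E'
import cv2,numpy as np
from workcell import telemetry, cams
def load(n): return dict(np.load(f"pics/{n}0.npz"))
def grab(n,tag=None):
    f=cams.grab_frame(n)
    if tag: cv2.imwrite(f"pics/{tag}.png",cv2.cvtColor(f["pixels"],cv2.COLOR_RGB2BGR))
    return f
def plane(f,uv,z):
    R=cv2.Rodrigues(f["rvec"])[0]; c=-R.T@f["tvec"].ravel()
    uv=np.asarray(uv,float).reshape(-1,2)
    d=np.c_[uv,np.ones(len(uv))]@np.linalg.inv(f["mtx"]).T@R
    return (c+d*((z-c[2])/d[:,2])[:,None])[:,:2]
def hsv(f): return cv2.cvtColor(f["pixels"],cv2.COLOR_RGB2HSV)
def blob(m,seed,r):
    w=np.zeros_like(m); cv2.circle(w,seed,r,255,-1); m=cv2.morphologyEx(m&w,cv2.MORPH_CLOSE,np.ones((3,3)))
    return max(cv2.findContours(m,cv2.RETR_EXTERNAL,cv2.CHAIN_APPROX_NONE)[0],key=cv2.contourArea)
def circ(f,m,seed,r,z):
    c=cv2.convexHull(blob(m,seed,r)); p=plane(f,c,z).astype(np.float32)
    (x,y),(a,b),_=cv2.fitEllipse(p); return np.round([x,y,a,b],1)
E
python3 - <<'E'
from h import *
S={"top":dict(base=(387,172),large=(202,239),medium=(332,229),small=(275,171),finial=(435,256),dish=(195,182)),
"scene":dict(base=(228,172),large=(445,308),medium=(325,187),small=(298,279),finial=(289,104),dish=(383,371))}
for n in S:
    f=load(n); h=hsv(f)
    print(n,{k:h[v[1]+(8 if k!='finial' else 0),v[0]+8 if k!='finial' else v[0]].tolist() for k,v in S[n].items()})
    M=dict(base=cv2.inRange(h,(100,120,30),(125,255,255)),large=cv2.inRange(h,(0,90,15),(15,255,90))|cv2.inRange(h,(165,90,15),(180,255,90)),
     medium=cv2.inRange(h,(0,120,91),(15,255,255)),small=cv2.inRange(h,(15,30,120),(35,140,255)),
     finial=cv2.inRange(h,(0,150,60),(6,255,255))|cv2.inRange(h,(170,150,60),(180,255,255)))
    Z=dict(base=18,large=16,medium=16,small=16,finial=14)
    R=dict(base=35,large=50,medium=32,small=26,finial=20)
    for k in M: print(n,k,circ(f,M[k],S[n][k],R[k],Z[k]))
    print("px nozzle/cup/ring",plane(f,{"top":[(263,258),(333,172),(376,260)],"scene":[(403,236),(261,222),(327,146)]}[n],0).round())
    br=cv2.inRange(h,(16,100,60),(28,255,255))
    for k in("base","large","medium","small"):
        c=blob(br,S[n][k],30); x,y,w,hh=cv2.boundingRect(c); print(k,"brass",x,y,w,hh)
E
```

```text
top {'base': [106, 160, 129], 'large': [9, 134, 78], 'medium': [12, 148, 146], 'small': [22, 52, 206], 'finial': [2, 189, 143], 'dish': [9, 113, 36]}
top base [ 657.3 -203.9  126.   127.2]
top large [442.2 325.2 154.5 156. ]
top medium [483.8 -45.9 115.4 116.2]
top small [653.8 128.   86.6  88.2]
top finial [ 417.8 -340.1   49.6   50.6]
px nozzle/cup/ring [[ 394.  147.]
 [ 658.  -46.]
 [ 400. -176.]]
base brass 383 167 10 9
large brass 191 229 15 15
medium brass 327 220 11 13
small brass 268 160 11 14
scene {'base': [109, 163, 141], 'large': [3, 154, 58], 'medium': [10, 173, 161], 'small': [23, 71, 241], 'finial': [1, 181, 128], 'dish': [9, 153, 117]}
scene base [ 659.2 -197.5  128.1  141. ]
scene large [442.2 328.2 157.5 160. ]
scene medium [483.1 -42.6 117.9 121.4]
scene small [651.9 129.1  85.8  91.7]
scene finial [ 415.3 -344.    51.3   94.7]
px nozzle/cup/ring [[ 403.  153.]
 [ 651.  -40.]
 [ 402. -164.]]
base brass 221 163 12 12
large brass 438 286 22 28
medium brass 319 165 13 26
small brass 288 257 18 28
```

Both views agree within about 3 mm and the sizes check. The positions are large (442,326), medium (483.5,-45), small (653,128.5), finial (417.5,-341) and base (657.5,-203). I turn the tool to yaw 90, so that tool x = +world y and tool y = +world x, then go above the large tier.

```bash
python3 -m inch '[{"yaw":1,"gripper":1},{"yaw":1},{"yaw":1},{"yaw":1},{"yaw":1},{"yaw":1},{"yaw":1},{"yaw":1},{"yaw":1},{"yaw":1},{"yaw":1},{"yaw":1}]' 40; python3 -m inch '[{"yaw":1},{"yaw":1},{"yaw":1}]'
```

```text
invalid input
invalid input
```

```bash
python3 -m inch '[{"x":-1.0,"y":1.3},{"x":-2,"y":2.6},{"x":-2.2,"y":2.8},{"x":-2.2,"y":2.8},{"x":-2.2,"y":2.8},{"x":-2.2,"y":2.8},{"x":-2.2,"y":2.8},{"x":-2.2,"y":2.8},{"x":-2.2,"y":2.8},{"x":-2.2,"y":2.8},{"x":-1.5,"y":2.1},{"x":-0.9,"y":1}]'; python3 -m inch '[{"z":1},{"z":2},{"z":2},{"z":2},{"z":2},{"z":1},{},{}]'
```

```text
invalid input
invalid input
```

```bash
python3 -m inch '[{"x":0,"y":0,"z":0,"yaw":1,"gripper":1}]' 40; python3 -m inch --help | head -20
```

```text
time_s: 0.18
ee_pos: [148.2, 555.2, 235.4]
ee_rot: [-179.9, 0.0, 160.0]
force: [0.1, -0.7, -0.1]
gripper_width: 91.2invalid input: not JSON, or not a number
```

Every row needs all five keys, and the yaw sign is confirmed.

```bash
python3 -m inch '[{"x":0,"y":0,"z":0,"yaw":1,"gripper":1},{"x":0,"y":0,"z":0,"yaw":1,"gripper":1},{"x":0,"y":0,"z":0,"yaw":1,"gripper":1},{"x":0,"y":0,"z":0,"yaw":1,"gripper":1},{"x":0,"y":0,"z":0,"yaw":1,"gripper":1},{"x":0,"y":0,"z":0,"yaw":1,"gripper":1},{"x":0,"y":0,"z":0,"yaw":1,"gripper":1},{"x":0,"y":0,"z":0,"yaw":1,"gripper":1},{"x":0,"y":0,"z":0,"yaw":1,"gripper":1},{"x":0,"y":0,"z":0,"yaw":1,"gripper":1},{"x":0,"y":0,"z":0,"yaw":1,"gripper":1},{"x":0,"y":0,"z":0,"yaw":1,"gripper":1}]'; python3 -m inch '[{"x":0,"y":0,"z":0,"yaw":1,"gripper":1},{"x":0,"y":0,"z":0,"yaw":1,"gripper":1},{"x":0,"y":0,"z":0,"yaw":0,"gripper":1}]'
```

```text
time_s: 1.18
ee_pos: [148.2, 555.3, 235.5]
ee_rot: [-180.0, 0.1, 99.8]
force: [0.2, -0.5, -0.8]
gripper_width: 90.8
time_s: 1.43
ee_pos: [148.2, 555.3, 235.5]
ee_rot: [-180.0, 0.1, 90.0]
force: [0.0, -0.0, -0.1]
gripper_width: 90.6
```

```bash
python3 -m inch '[{"x":-1.0,"y":1.3,"z":0,"yaw":0,"gripper":1},{"x":-2,"y":2.6,"z":0,"yaw":0,"gripper":1},{"x":-2.2,"y":2.8,"z":0,"yaw":0,"gripper":1},{"x":-2.2,"y":2.8,"z":0,"yaw":0,"gripper":1},{"x":-2.2,"y":2.8,"z":0,"yaw":0,"gripper":1},{"x":-2.2,"y":2.8,"z":0,"yaw":0,"gripper":1},{"x":-2.2,"y":2.8,"z":0,"yaw":0,"gripper":1},{"x":-2.2,"y":2.8,"z":0,"yaw":0,"gripper":1},{"x":-2.2,"y":2.8,"z":0,"yaw":0,"gripper":1},{"x":-2.2,"y":2.8,"z":0,"yaw":0,"gripper":1},{"x":-1.5,"y":2.1,"z":0,"yaw":0,"gripper":1},{"x":-0.9,"y":1,"z":0,"yaw":0,"gripper":1}]'; python3 -m inch '[{"x":0,"y":0,"z":1.5,"yaw":0,"gripper":1},{"x":0,"y":0,"z":2.5,"yaw":0,"gripper":1},{"x":0,"y":0,"z":2.5,"yaw":0,"gripper":1},{"x":0,"y":0,"z":2,"yaw":0,"gripper":1},{"x":0,"y":0,"z":1,"yaw":0,"gripper":1},{"x":0,"y":0,"z":0,"yaw":0,"gripper":1},{"x":0,"y":0,"z":0,"yaw":0,"gripper":1}]'
```

```text
time_s: 2.43
ee_pos: [444.7, 323.9, 235.6]
ee_rot: [180.0, 0.0, 90.0]
force: [-1.0, 0.1, 1.0]
gripper_width: 91.1
time_s: 3.02
ee_pos: [442.3, 326.3, 141.2]
ee_rot: [-180.0, -0.0, 90.1]
force: [-0.1, 0.6, -0.3]
gripper_width: 90.9
```

```bash
python3 -m inch '[{"x":0,"y":0,"z":1,"yaw":0,"gripper":1},{"x":0,"y":0,"z":2,"yaw":0,"gripper":1},{"x":0,"y":0,"z":2,"yaw":0,"gripper":1},{"x":0,"y":0,"z":2,"yaw":0,"gripper":1},{"x":0,"y":0,"z":1.2,"yaw":0,"gripper":1},{"x":0,"y":0,"z":0.6,"yaw":0,"gripper":1},{"x":0,"y":0,"z":0,"yaw":0,"gripper":0.3},{"x":0,"y":0,"z":0,"yaw":0,"gripper":0},{"x":0,"y":0,"z":0,"yaw":0,"gripper":-0.15},{"x":0,"y":0,"z":0,"yaw":0,"gripper":-0.3},{"x":0,"y":0,"z":0,"yaw":0,"gripper":-0.45},{"x":0,"y":0,"z":0,"yaw":0,"gripper":-0.6}]'; python3 -m inch '[{"x":0,"y":0,"z":0,"yaw":0,"gripper":-1},{"x":0,"y":0,"z":0,"yaw":0,"gripper":-1},{"x":0,"y":0,"z":0,"yaw":0,"gripper":-1},{"x":0,"y":0,"z":0,"yaw":0,"gripper":-1},{"x":0,"y":0,"z":0,"yaw":0,"gripper":-1}]'
```

```text
time_s: 4.02
ee_pos: [442.8, 326.1, 53.6]
ee_rot: [179.9, -0.0, 90.1]
force: [0.6, 0.5, -0.3]
gripper_width: 54.2
time_s: 4.43
ee_pos: [442.1, 325.8, 52.9]
ee_rot: [-180.0, 0.0, 90.0]
force: [-2.3, 0.2, 1.5]
gripper_width: 29.2
```

```bash
python3 -m inch '[{"x":0,"y":0,"z":-0.5,"yaw":0,"gripper":-1},{"x":0,"y":0,"z":-1,"yaw":0,"gripper":-1},{"x":0,"y":0,"z":-2,"yaw":0,"gripper":-1},{"x":0,"y":0,"z":-2,"yaw":0,"gripper":-1},{"x":0,"y":0,"z":-2,"yaw":0,"gripper":-1},{"x":0,"y":0,"z":-2,"yaw":0,"gripper":-1},{"x":0,"y":0,"z":-2,"yaw":0,"gripper":-1},{"x":0,"y":0,"z":-1.5,"yaw":0,"gripper":-1},{"x":0,"y":0,"z":-0.7,"yaw":0,"gripper":-1},{"x":0,"y":0,"z":-0.3,"yaw":0,"gripper":-1}]'; python3 -m inch '[{"x":-0.6,"y":0.25,"z":0,"yaw":0,"gripper":-1},{"x":-1.2,"y":0.5,"z":0,"yaw":0,"gripper":-1},{"x":-1.8,"y":0.75,"z":0,"yaw":0,"gripper":-1},{"x":-2.4,"y":1,"z":0,"yaw":0,"gripper":-1},{"x":-2.5,"y":1,"z":0,"yaw":0,"gripper":-1},{"x":-2.5,"y":1,"z":0,"yaw":0,"gripper":-1},{"x":-2.5,"y":1,"z":0,"yaw":0,"gripper":-1},{"x":-2.5,"y":1,"z":0,"yaw":0,"gripper":-1},{"x":-2.5,"y":1,"z":0,"yaw":0,"gripper":-1},{"x":-2.5,"y":1,"z":0,"yaw":0,"gripper":-1},{"x":-2.5,"y":1,"z":0,"yaw":0,"gripper":-1},{"x":-2.5,"y":1,"z":0,"yaw":0,"gripper":-1}]'
```

```text
time_s: 5.27
ee_pos: [443.0, 326.1, 194.6]
ee_rot: [179.9, -0.1, 90.1]
force: [0.7, -0.6, -3.3]
gripper_width: 29.4
time_s: 6.27
ee_pos: [547.2, 63.3, 191.5]
ee_rot: [-179.8, 0.0, 90.0]
force: [-0.2, 0.9, -3.2]
gripper_width: 29.0
```

```bash
python3 -m inch '[{"x":-2.5,"y":1,"z":0,"yaw":0,"gripper":-1},{"x":-2.5,"y":1,"z":0,"yaw":0,"gripper":-1},{"x":-2.5,"y":1,"z":0,"yaw":0,"gripper":-1},{"x":-2.5,"y":1,"z":0,"yaw":0,"gripper":-1},{"x":-2.5,"y":1,"z":0,"yaw":0,"gripper":-1},{"x":-2.5,"y":1,"z":0,"yaw":0,"gripper":-1},{"x":-2.5,"y":1,"z":0,"yaw":0,"gripper":-1},{"x":-2.5,"y":1,"z":0,"yaw":0,"gripper":-1},{"x":-2.4,"y":1,"z":0,"yaw":0,"gripper":-1},{"x":-1.8,"y":0.7,"z":0,"yaw":0,"gripper":-1},{"x":-1.4,"y":0.5,"z":0,"yaw":0,"gripper":-1},{"x":-0.8,"y":0.3,"z":0,"yaw":0,"gripper":-1}]'; python3 -m inch '[{"x":-0.5,"y":0.1,"z":0,"yaw":0,"gripper":-1},{"x":0,"y":0,"z":0,"yaw":0,"gripper":-1},{"x":0,"y":0,"z":0,"yaw":0,"gripper":-1},{"x":0,"y":0,"z":0,"yaw":0,"gripper":-1}]'
python3 - <<'E'
from h import *
for n in("scene","top"): grab(n,n+"1")
a=cv2.imread("pics/scene1.png")[20:320,80:480]; b=cv2.imread("pics/top1.png")[60:360,240:640]
cv2.imwrite("pics/c1.png",np.hstack([a,b]))
E
```

```text
time_s: 7.27
ee_pos: [652.4, -200.5, 191.2]
ee_rot: [-179.8, -0.0, 89.9]
force: [0.5, -0.7, -2.6]
gripper_width: 29.4
time_s: 7.6
ee_pos: [653.7, -201.8, 193.0]
ee_rot: [-180.0, -0.0, 90.1]
force: [-0.4, -0.2, -2.1]
gripper_width: 29.6
```

View pics/c1.png

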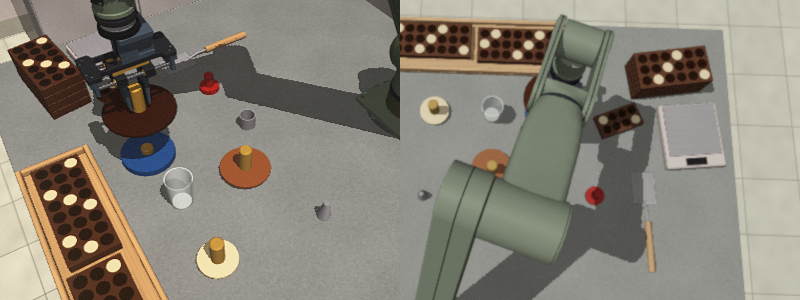

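The scene view shows the tier gripped level above the blue base (spigot around (147,149) in the crop). I cross-check the spigot position before lowering.

```bash
python3 - <<'E'
from h import *
for n,bb in dict(top=dict(base=(383,167,10,9,32),large=(191,229,15,15,76)),scene=dict(base=(221,163,12,12,32))).items():
    f=load(n)
    for k,(x,y,w,h,z) in bb.items(): print(n,k,plane(f,(x+(w-1)/2,y+(h-1)/2),z-5 if k=='base' else z/2+8))
E
python3 -m inch '[{"x":-0.15,"y":0.4,"z":0.6,"yaw":0,"gripper":-1},{"x":0,"y":0,"z":1.5,"yaw":0,"gripper":-1},{"x":0,"y":0,"z":2,"yaw":0,"gripper":-1},{"x":0,"y":0,"z":2,"yaw":0,"gripper":-1},{"x":0,"y":0,"z":1.5,"yaw":0,"gripper":-1},{"x":0,"y":0,"z":1,"yaw":0,"gripper":-1},{"x":0,"y":0,"z":0.6,"yaw":0,"gripper":-1},{"x":0,"y":0,"z":0.3,"yaw":0,"gripper":-1},{"x":0,"y":0,"z":0,"yaw":0,"gripper":-1},{"x":0,"y":0,"z":0,"yaw":0,"gripper":-1}]'
```

```text
top base [[ 658.81751892 -204.78643724]]
top large [[443.99792385 328.00724015]]
scene base [[ 658.90143605 -201.63196305]]
time_s: 8.53
ee_pos: [658.7, -204.6, 98.8]
ee_rot: [179.9, 0.0, 90.1]
force: [0.2, -0.2, -3.3]
gripper_width: 29.1
```

```bash
python3 -m inch '[{"x":0,"y":0,"z":0.4,"yaw":0,"gripper":-1},{"x":0,"y":0,"z":0.4,"yaw":0,"gripper":-1},{"x":0,"y":0,"z":0.3,"yaw":0,"gripper":-1},{"x":0,"y":0,"z":0.3,"yaw":0,"gripper":-1},{"x":0,"y":0,"z":0.2,"yaw":0,"gripper":-1},{"x":0,"y":0,"z":0.2,"yaw":0,"gripper":-1},{"x":0,"y":0,"z":0.1,"yaw":0,"gripper":-1},{"x":0,"y":0,"z":0,"yaw":0,"gripper":-1},{"x":0,"y":0,"z":0,"yaw":0,"gripper":-1}]'
```

```text
time_s: 9.28
ee_pos: [658.1, -204.4, 78.9]
ee_rot: [180.0, -0.0, 90.1]
force: [0.6, -0.5, -2.8]
gripper_width: 29.3
```

```bash
python3 -m inch '[{"x":0,"y":0,"z":0.1,"yaw":0,"gripper":-1},{"x":0,"y":0,"z":0.1,"yaw":0,"gripper":-1},{"x":0,"y":0,"z":0,"yaw":0,"gripper":-1},{"x":0,"y":0,"z":0,"yaw":0,"gripper":-1}]';python3 -m inch '[{"x":0,"y":0,"z":0.1,"yaw":0,"gripper":-1},{"x":0,"y":0,"z":0,"yaw":0,"gripper":-1},{"x":0,"y":0,"z":0,"yaw":0,"gripper":-1}]'
```

```text
time_s: 9.62
ee_pos: [658.1, -204.4, 77.0]
ee_rot: [180.0, -0.0, 90.1]
force: [0.6, -0.3, -2.8]
gripper_width: 29.3
time_s: 9.87
ee_pos: [658.1, -204.5, 76.9]
ee_rot: [180.0, 0.0, 90.1]
force: [-2.2, 0.6, 4.3]
gripper_width: 29.4
```

Contact came at the expected height, so the tier is seated. I release and rise.

```bash
python3 -m inch '[{"x":0,"y":0,"z":-0.1,"yaw":0,"gripper":-0.3},{"x":0,"y":0,"z":0,"yaw":0,"gripper":-0.1},{"x":0,"y":0,"z":0,"yaw":0,"gripper":0.2},{"x":0,"y":0,"z":0,"yaw":0,"gripper":0.5},{"x":0,"y":0,"z":0,"yaw":0,"gripper":1},{"x":0,"y":0,"z":0,"yaw":0,"gripper":1},{"x":0,"y":0,"z":-1,"yaw":0,"gripper":1},{"x":0,"y":0,"z":-2.5,"yaw":0,"gripper":1},{"x":0,"y":0,"z":-3,"yaw":0,"gripper":1},{"x":0,"y":0,"z":-2,"yaw":0,"gripper":1},{"x":0,"y":0,"z":-0.5,"yaw":0,"gripper":1}]'; python3 -m inch '[{"x":1,"y":-1.2,"z":0,"yaw":0,"gripper":1},{"x":2,"y":-2,"z":0,"yaw":0,"gripper":1},{"x":2.1,"y":-2.3,"z":0,"yaw":0,"gripper":1},{"x":2.1,"y":-2.3,"z":0,"yaw":0,"gripper":1},{"x":2.1,"y":-2.3,"z":0,"yaw":0,"gripper":1},{"x":2.1,"y":-2.3,"z":0,"yaw":0,"gripper":1},{"x":2.1,"y":-2.3,"z":0,"yaw":0,"gripper":1},{"x":1.5,"y":-1.5,"z":0,"yaw":0,"gripper":1},{"x":0.8,"y":-1,"z":0,"yaw":0,"gripper":1},{"x":0.1,"y":-0.2,"z":0,"yaw":0,"gripper":1},{"x":0,"y":0,"z":0,"yaw":0,"gripper":1},{"x":0,"y":0,"z":0,"yaw":0,"gripper":1}]'
python3 - <<'E'
from h import *
f=grab("scene","s2"); g=grab("top","t2")
cv2.imwrite("pics/c2.png",cv2.resize(cv2.imread("pics/s2.png")[80:280,130:430],None,fx=2,fy=2))
E
```

```text
time_s: 10.78
ee_pos: [660.2, -205.1, 172.3]
ee_rot: [179.5, 0.2, 90.1]
force: [0.7, -0.2, -0.3]
gripper_width: 91.0
time_s: 11.78
ee_pos: [485.0, -46.2, 167.0]
ee_rot: [179.9, 0.0, 90.0]
force: [0.1, -0.0, 0.1]
gripper_width: 91.1
```

View pics/c2.png

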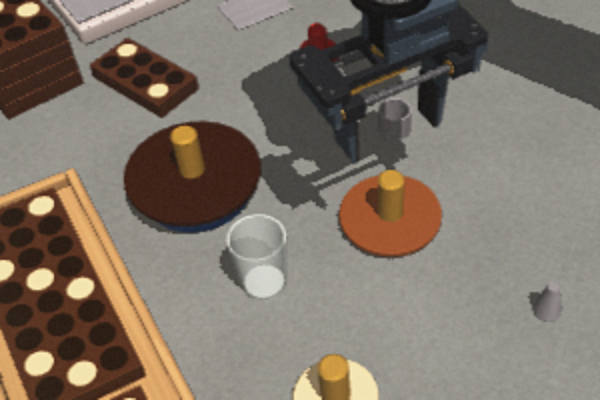

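The large tier sits level on the base and nothing else has moved. Next I grip the medium tier.

```bash
python3 -m inch '[{"x":0,"y":-0.1,"z":1,"yaw":0,"gripper":1},{"x":0,"y":0,"z":2,"yaw":0,"gripper":1},{"x":0,"y":0,"z":3,"yaw":0,"gripper":1},{"x":0,"y":0,"z":3,"yaw":0,"gripper":1},{"x":0,"y":0,"z":1.7,"yaw":0,"gripper":1},{"x":0,"y":0,"z":0.7,"yaw":0,"gripper":1},{"x":0,"y":0,"z":0,"yaw":0,"gripper":0.3},{"x":0,"y":0,"z":0,"yaw":0,"gripper":0},{"x":0,"y":0,"z":0,"yaw":0,"gripper":-0.15},{"x":0,"y":0,"z":0,"yaw":0,"gripper":-0.3},{"x":0,"y":0,"z":0,"yaw":0,"gripper":-0.45},{"x":0,"y":0,"z":0,"yaw":0,"gripper":-0.6}]'; python3 -m inch '[{"x":0,"y":0,"z":0,"yaw":0,"gripper":-1},{"x":0,"y":0,"z":0,"yaw":0,"gripper":-1},{"x":0,"y":0,"z":0,"yaw":0,"gripper":-1},{"x":0,"y":0,"z":0,"yaw":0,"gripper":-1},{"x":0,"y":0,"z":0,"yaw":0,"gripper":-1}]'
```

```text
time_s: 12.88
ee_pos: [483.4, -45.6, 53.7]
ee_rot: [179.9, 0.0, 90.1]
force: [0.4, 0.4, -0.7]
gripper_width: 54.3
time_s: 13.3
ee_pos: [482.8, -45.6, 53.0]
ee_rot: [-180.0, -0.0, 90.1]
force: [-0.3, 0.1, 1.4]
gripper_width: 29.6
```

```bash
python3 -m inch '[{"x":0,"y":0,"z":-0.5,"yaw":0,"gripper":-1},{"x":0,"y":0,"z":-1,"yaw":0,"gripper":-1},{"x":0,"y":0,"z":-2,"yaw":0,"gripper":-1},{"x":0,"y":0,"z":-2,"yaw":0,"gripper":-1},{"x":0,"y":0,"z":-2,"yaw":0,"gripper":-1},{"x":0,"y":0,"z":-2,"yaw":0,"gripper":-1},{"x":0,"y":0,"z":-2,"yaw":0,"gripper":-1},{"x":0,"y":0,"z":-1.5,"yaw":0,"gripper":-1},{"x":0,"y":0,"z":-0.7,"yaw":0,"gripper":-1},{"x":0,"y":0,"z":-0.3,"yaw":0,"gripper":-1}]'; python3 -m inch '[{"x":-0.5,"y":0.5,"z":0,"yaw":0,"gripper":-1},{"x":-1.2,"y":1.3,"z":0,"yaw":0,"gripper":-1},{"x":-1.8,"y":2,"z":0,"yaw":0,"gripper":-1},{"x":-2,"y":2.2,"z":0,"yaw":0,"gripper":-1},{"x":-2,"y":2.2,"z":0,"yaw":0,"gripper":-1},{"x":-2,"y":2.2,"z":0,"yaw":0,"gripper":-1},{"x":-2,"y":2.2,"z":0,"yaw":0,"gripper":-1},{"x":-2,"y":2.2,"z":0,"yaw":0,"gripper":-1},{"x":-1.2,"y":1.4,"z":0,"yaw":0,"gripper":-1},{"x":-0.8,"y":0.9,"z":0,"yaw":0,"gripper":-1},{"x":-0.4,"y":0.4,"z":0,"yaw":0,"gripper":-1},{"x":0,"y":0,"z":0,"yaw":0,"gripper":-1}]';  python3 -m inch '[{"x":0,"y":0,"z":0,"yaw":0,"gripper":-1},{"x":0,"y":0,"z":0,"yaw":0,"gripper":-1},{"x":0,"y":0,"z":0,"yaw":0,"gripper":-1}]'
python3 - <<'E'
from h import *
f=grab("scene","s3")
cv2.imwrite("pics/c3.png",cv2.resize(cv2.imread("pics/s3.png")[30:230,130:430],None,fx=2,fy=2))
E
```

```text
time_s: 14.13
ee_pos: [483.2, -45.6, 193.9]
ee_rot: [179.9, 0.0, 90.1]
force: [0.2, -0.0, -2.8]
gripper_width: 29.2
time_s: 15.13
ee_pos: [658.2, -205.4, 190.6]
ee_rot: [-179.8, -0.0, 90.0]
force: [0.1, 0.8, -1.3]
gripper_width: 29.4
time_s: 15.38
ee_pos: [657.4, -203.7, 193.0]
ee_rot: [-180.0, -0.0, 90.1]
force: [-0.1, 0.7, -2.1]
gripper_width: 29.4
```

View pics/c3.png

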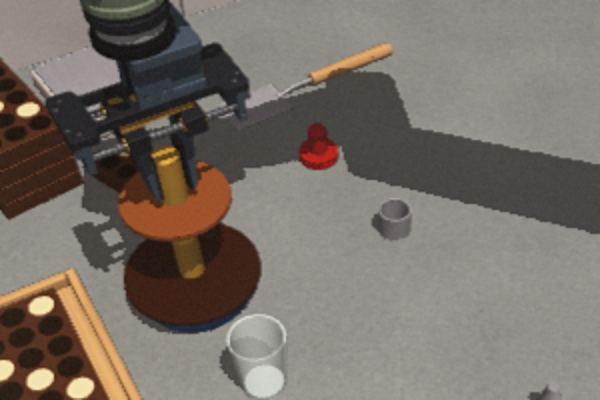

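The medium tier is held level over the large tier's column. I lower it.

```bash
python3 -m inch '[{"x":-0.05,"y":0.05,"z":0.5,"yaw":0,"gripper":-1},{"x":0,"y":0,"z":1,"yaw":0,"gripper":-1},{"x":0,"y":0,"z":1,"yaw":0,"gripper":-1},{"x":0,"y":0,"z":0.5,"yaw":0,"gripper":-1},{"x":0,"y":0,"z":0.3,"yaw":0,"gripper":-1},{"x":0,"y":0,"z":0.3,"yaw":0,"gripper":-1},{"x":0,"y":0,"z":0.3,"yaw":0,"gripper":-1},{"x":0,"y":0,"z":0.3,"yaw":0,"gripper":-1},{"x":0,"y":0,"z":0.2,"yaw":0,"gripper":-1},{"x":0,"y":0,"z":0.2,"yaw":0,"gripper":-1},{"x":0,"y":0,"z":0,"yaw":0,"gripper":-1},{"x":0,"y":0,"z":0,"yaw":0,"gripper":-1}]'; python3 -m inch '[{"x":0,"y":0,"z":0.1,"yaw":0,"gripper":-1},{"x":0,"y":0,"z":0.1,"yaw":0,"gripper":-1},{"x":0,"y":0,"z":0,"yaw":0,"gripper":-1},{"x":0,"y":0,"z":0,"yaw":0,"gripper":-1}]'; python3 -m inch '[{"x":0,"y":0,"z":0.1,"yaw":0,"gripper":-1},{"x":0,"y":0,"z":0,"yaw":0,"gripper":-1},{"x":0,"y":0,"z":0,"yaw":0,"gripper":-1}]'
```

```text
time_s: 16.43
ee_pos: [658.5, -205.0, 147.0]
ee_rot: [180.0, -0.0, 90.1]
force: [-0.7, 1.0, -1.3]
gripper_width: 29.4
time_s: 16.77
ee_pos: [658.6, -204.9, 145.1]
ee_rot: [180.0, 0.0, 90.1]
force: [-0.9, -0.1, -2.1]
gripper_width: 29.2
time_s: 17.02
ee_pos: [658.8, -205.0, 145.0]
ee_rot: [179.9, 0.0, 90.1]
force: [-1.0, 0.8, 4.2]
gripper_width: 29.4
```

```bash
python3 -m inch '[{"x":0,"y":0,"z":-0.1,"yaw":0,"gripper":-0.3},{"x":0,"y":0,"z":0,"yaw":0,"gripper":-0.1},{"x":0,"y":0,"z":0,"yaw":0,"gripper":0.2},{"x":0,"y":0,"z":0,"yaw":0,"gripper":0.5},{"x":0,"y":0,"z":0,"yaw":0,"gripper":1},{"x":0,"y":0,"z":0,"yaw":0,"gripper":1},{"x":0,"y":0,"z":-1,"yaw":0,"gripper":1},{"x":0,"y":0,"z":-2.5,"yaw":0,"gripper":1},{"x":0,"y":0,"z":-3,"yaw":0,"gripper":1},{"x":0,"y":0,"z":-2,"yaw":0,"gripper":1},{"x":0,"y":0,"z":-0.5,"yaw":0,"gripper":1}]'; python3 -m inch '[{"x":1.2,"y":0,"z":0,"yaw":0,"gripper":1},{"x":2.6,"y":-0.1,"z":0,"yaw":0,"gripper":1},{"x":3.7,"y":-0.1,"z":0,"yaw":0,"gripper":1},{"x":3.8,"y":-0.1,"z":0,"yaw":0,"gripper":1},{"x":3.8,"y":-0.1,"z":0,"yaw":0,"gripper":1},{"x":3.8,"y":-0.1,"z":0,"yaw":0,"gripper":1},{"x":3.8,"y":0,"z":0,"yaw":0,"gripper":1},{"x":3.8,"y":0,"z":0,"yaw":0,"gripper":1},{"x":3.3,"y":0,"z":0,"yaw":0,"gripper":1},{"x":2.3,"y":0,"z":0,"yaw":0,"gripper":1},{"x":1.1,"y":0,"z":0,"yaw":0,"gripper":1},{"x":0.1,"y":0,"z":0,"yaw":0,"gripper":1}]'; python3 -m inch '[{"x":0,"y":0,"z":1,"yaw":0,"gripper":1},{"x":0,"y":0,"z":2.5,"yaw":0,"gripper":1},{"x":0,"y":0,"z":2.5,"yaw":0,"gripper":1},{"x":0,"y":0,"z":2,"yaw":0,"gripper":1},{"x":0,"y":0,"z":1,"yaw":0,"gripper":1},{"x":0,"y":0,"z":0,"yaw":0,"gripper":1},{"x":0,"y":0,"z":0,"yaw":0,"gripper":1}]'
python3 - <<'E'
from h import *
f=grab("scene","s4")
cv2.imwrite("pics/c4.png",cv2.resize(cv2.imread("pics/s4.png")[80:330,130:430],None,fx=2,fy=2))
E
```

```text
time_s: 17.93
ee_pos: [660.3, -205.5, 240.4]
ee_rot: [179.5, 0.2, 90.1]
force: [-0.2, 0.1, 0.9]
gripper_width: 91.2
time_s: 18.93
ee_pos: [652.0, 130.7, 233.2]
ee_rot: [-179.8, -0.0, 90.3]
force: [-0.0, -0.1, 0.7]
gripper_width: 91.5
time_s: 19.52
ee_pos: [653.3, 126.9, 144.7]
ee_rot: [-180.0, 0.0, 90.0]
force: [0.4, -0.1, 0.9]
gripper_width: 91.2
```

View pics/c4.png

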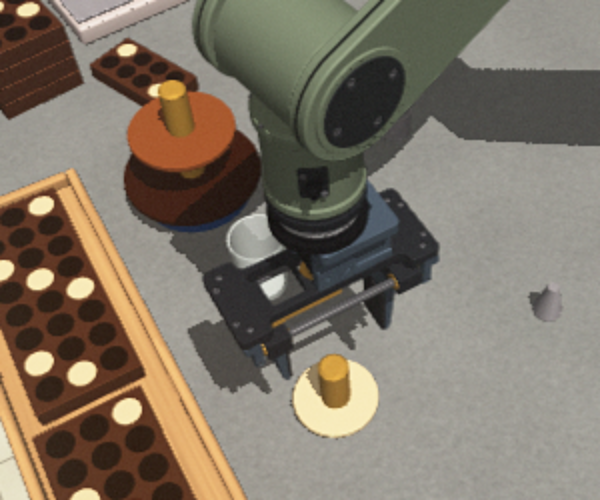

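The medium tier is seated and the gripper is above the cream tier. I descend and grip.

```bash
python3 -m inch '[{"x":0.15,"y":0,"z":1,"yaw":0,"gripper":1},{"x":0,"y":0,"z":2,"yaw":0,"gripper":1},{"x":0,"y":0,"z":2.2,"yaw":0,"gripper":1},{"x":0,"y":0,"z":2.2,"yaw":0,"gripper":1},{"x":0,"y":0,"z":1.2,"yaw":0,"gripper":1},{"x":0,"y":0,"z":0.6,"yaw":0,"gripper":1},{"x":0,"y":0,"z":0,"yaw":0,"gripper":0.3},{"x":0,"y":0,"z":0,"yaw":0,"gripper":0},{"x":0,"y":0,"z":0,"yaw":0,"gripper":-0.15},{"x":0,"y":0,"z":0,"yaw":0,"gripper":-0.3},{"x":0,"y":0,"z":0,"yaw":0,"gripper":-0.45},{"x":0,"y":0,"z":0,"yaw":0,"gripper":-0.6}]'; python3 -m inch '[{"x":0,"y":0,"z":0,"yaw":0,"gripper":-1},{"x":0,"y":0,"z":0,"yaw":0,"gripper":-1},{"x":0,"y":0,"z":0,"yaw":0,"gripper":-1},{"x":0,"y":0,"z":0,"yaw":0,"gripper":-1},{"x":0,"y":0,"z":0,"yaw":0,"gripper":-1}]'
```

```text
time_s: 20.57
ee_pos: [653.6, 129.7, 53.8]
ee_rot: [179.9, -0.0, 90.1]
force: [-0.4, 0.1, -0.5]
gripper_width: 54.3
time_s: 20.98
ee_pos: [653.1, 129.6, 52.9]
ee_rot: [-180.0, -0.0, 90.1]
force: [-0.9, -0.5, 0.8]
gripper_width: 29.2
```

```bash
python3 -m inch '[{"x":0,"y":0,"z":-0.5,"yaw":0,"gripper":-1},{"x":0,"y":0,"z":-1,"yaw":0,"gripper":-1},{"x":0,"y":0,"z":-2,"yaw":0,"gripper":-1},{"x":0,"y":0,"z":-2.5,"yaw":0,"gripper":-1},{"x":0,"y":0,"z":-2.5,"yaw":0,"gripper":-1},{"x":0,"y":0,"z":-2.5,"yaw":0,"gripper":-1},{"x":0,"y":0,"z":-2.5,"yaw":0,"gripper":-1},{"x":0,"y":0,"z":-2.5,"yaw":0,"gripper":-1},{"x":0,"y":0,"z":-2,"yaw":0,"gripper":-1},{"x":0,"y":0,"z":-1.5,"yaw":0,"gripper":-1},{"x":0,"y":0,"z":-0.7,"yaw":0,"gripper":-1},{"x":0,"y":0,"z":-0.3,"yaw":0,"gripper":-1}]'; python3 -m inch '[{"x":-0.6,"y":0,"z":0,"yaw":0,"gripper":-1},{"x":-1.2,"y":0,"z":0,"yaw":0,"gripper":-1},{"x":-1.8,"y":0,"z":0,"yaw":0,"gripper":-1},{"x":-2.4,"y":0.1,"z":0,"yaw":0,"gripper":-1},{"x":-2.5,"y":0.1,"z":0,"yaw":0,"gripper":-1},{"x":-2.5,"y":0.1,"z":0,"yaw":0,"gripper":-1},{"x":-2.5,"y":0.1,"z":0,"yaw":0,"gripper":-1},{"x":-2.5,"y":0.1,"z":0,"yaw":0,"gripper":-1},{"x":-2.5,"y":0,"z":0,"yaw":0,"gripper":-1},{"x":-2.5,"y":0,"z":0,"yaw":0,"gripper":-1},{"x":-2.5,"y":0,"z":0,"yaw":0,"gripper":-1},{"x":-2.4,"y":0,"z":0,"yaw":0,"gripper":-1}]'; python3 -m inch '[{"x":-2.3,"y":0,"z":0,"yaw":0,"gripper":-1},{"x":-2.1,"y":0,"z":0,"yaw":0,"gripper":-1},{"x":-1.5,"y":0,"z":0,"yaw":0,"gripper":-1},{"x":-1,"y":0,"z":0,"yaw":0,"gripper":-1},{"x":-0.6,"y":0,"z":0,"yaw":0,"gripper":-1},{"x":0,"y":0,"z":0,"yaw":0,"gripper":-1},{"x":0,"y":0,"z":0,"yaw":0,"gripper":-1},{"x":0,"y":0,"z":0,"yaw":0,"gripper":-1}]'
python3 - <<'E'
from h import *
f=grab("scene","s5")
cv2.imwrite("pics/c5.png",cv2.resize(cv2.imread("pics/s5.png")[0:230,130:430],None,fx=2,fy=2))
E
```

```text
time_s: 21.98
ee_pos: [653.6, 129.6, 260.0]
ee_rot: [179.8, -0.0, 90.1]
force: [0.4, 0.4, -2.2]
gripper_width: 28.9
time_s: 22.98
ee_pos: [657.3, -131.9, 256.2]
ee_rot: [-179.8, -0.0, 90.0]
force: [0.2, -0.5, -2.1]
gripper_width: 29.3
time_s: 23.65
ee_pos: [658.6, -203.3, 257.9]
ee_rot: [-180.0, -0.0, 90.1]
force: [1.0, 0.4, -1.5]
gripper_width: 29.3
```

View pics/c5.png

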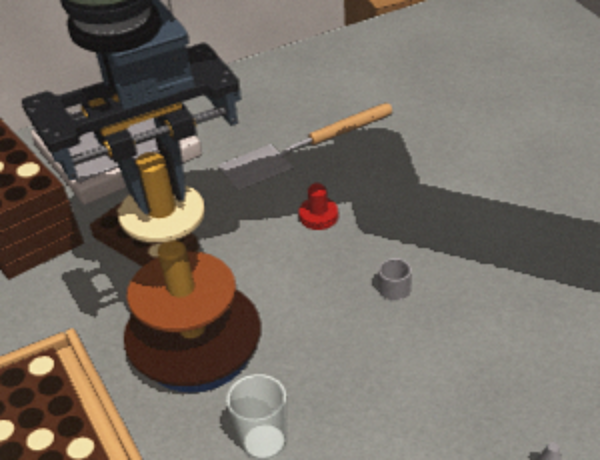

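The cream tier is level over the medium column. I lower it.

```bash
python3 -m inch '[{"x":-0.1,"y":0,"z":0.5,"yaw":0,"gripper":-1},{"x":0,"y":0,"z":0.8,"yaw":0,"gripper":-1},{"x":0,"y":0,"z":0.8,"yaw":0,"gripper":-1},{"x":0,"y":0,"z":0.5,"yaw":0,"gripper":-1},{"x":0,"y":0,"z":0.3,"yaw":0,"gripper":-1},{"x":0,"y":0,"z":0.3,"yaw":0,"gripper":-1},{"x":0,"y":0,"z":0.3,"yaw":0,"gripper":-1},{"x":0,"y":0,"z":0.3,"yaw":0,"gripper":-1},{"x":0,"y":0,"z":0.2,"yaw":0,"gripper":-1},{"x":0,"y":0,"z":0.2,"yaw":0,"gripper":-1},{"x":0,"y":0,"z":0,"yaw":0,"gripper":-1},{"x":0,"y":0,"z":0,"yaw":0,"gripper":-1}]'; python3 -m inch '[{"x":0,"y":0,"z":0.1,"yaw":0,"gripper":-1},{"x":0,"y":0,"z":0.1,"yaw":0,"gripper":-1},{"x":0,"y":0,"z":0,"yaw":0,"gripper":-1},{"x":0,"y":0,"z":0,"yaw":0,"gripper":-1}]'; python3 -m inch '[{"x":0,"y":0,"z":0.1,"yaw":0,"gripper":-1},{"x":0,"y":0,"z":0,"yaw":0,"gripper":-1},{"x":0,"y":0,"z":0,"yaw":0,"gripper":-1}]'
```

```text
time_s: 24.7
ee_pos: [658.5, -205.4, 215.9]
ee_rot: [180.0, -0.0, 90.1]
force: [0.2, 0.7, -2.0]
gripper_width: 29.4
time_s: 25.03
ee_pos: [658.5, -205.4, 213.9]
ee_rot: [-180.0, -0.0, 90.1]
force: [0.3, 0.2, -1.3]
gripper_width: 29.2
time_s: 25.28
ee_pos: [658.6, -205.4, 212.9]
ee_rot: [180.0, -0.0, 90.1]
force: [-0.2, -0.0, -1.1]
gripper_width: 29.3
```

```bash
python3 -m inch '[{"x":0,"y":0,"z":0.1,"yaw":0,"gripper":-1},{"x":0,"y":0,"z":0,"yaw":0,"gripper":-1},{"x":0,"y":0,"z":0,"yaw":0,"gripper":-1}]'
```

```text
time_s: 25.53
ee_pos: [658.8, -205.5, 212.9]
ee_rot: [179.9, 0.0, 90.1]
force: [-1.4, -0.8, 4.0]
gripper_width: 29.0
```

```bash
python3 -m inch '[{"x":0,"y":0,"z":-0.1,"yaw":0,"gripper":-0.3},{"x":0,"y":0,"z":0,"yaw":0,"gripper":-0.1},{"x":0,"y":0,"z":0,"yaw":0,"gripper":0.2},{"x":0,"y":0,"z":0,"yaw":0,"gripper":0.5},{"x":0,"y":0,"z":0,"yaw":0,"gripper":1},{"x":0,"y":0,"z":0,"yaw":0,"gripper":1},{"x":0,"y":0,"z":-1,"yaw":0,"gripper":1},{"x":0,"y":0,"z":-2.5,"yaw":0,"gripper":1},{"x":0,"y":0,"z":-3,"yaw":0,"gripper":1},{"x":0,"y":0,"z":-2,"yaw":0,"gripper":1},{"x":0,"y":0,"z":-0.5,"yaw":0,"gripper":1}]'; python3 -m inch '[{"x":-0.5,"y":-1,"z":0,"yaw":0,"gripper":1},{"x":-1.1,"y":-2,"z":0,"yaw":0,"gripper":1},{"x":-1.5,"y":-2.6,"z":0,"yaw":0,"gripper":1},{"x":-1.6,"y":-2.9,"z":0,"yaw":0,"gripper":1},{"x":-1.6,"y":-2.9,"z":0,"yaw":0,"gripper":1},{"x":-1.6,"y":-2.9,"z":0,"yaw":0,"gripper":1},{"x":-1.6,"y":-2.9,"z":0,"yaw":0,"gripper":1},{"x":-1.6,"y":-2.9,"z":0,"yaw":0,"gripper":1},{"x":-1.2,"y":-2,"z":0,"yaw":0,"gripper":1},{"x":-0.7,"y":-1.2,"z":0,"yaw":0,"gripper":1},{"x":-0.5,"y":-0.7,"z":0,"yaw":0,"gripper":1},{"x":0,"y":0,"z":0,"yaw":0,"gripper":1}]'; python3 -m inch '[{"x":0,"y":0,"z":1.5,"yaw":0,"gripper":1},{"x":0,"y":0,"z":3,"yaw":0,"gripper":1},{"x":0,"y":0,"z":3,"yaw":0,"gripper":1},{"x":0,"y":0,"z":3,"yaw":0,"gripper":1},{"x":0,"y":0,"z":3,"yaw":0,"gripper":1},{"x":0,"y":0,"z":2,"yaw":0,"gripper":1},{"x":0,"y":0,"z":1,"yaw":0,"gripper":1},{"x":0,"y":0,"z":0,"yaw":0,"gripper":1},{"x":0,"y":0,"z":0,"yaw":0,"gripper":1}]'
python3 - <<'E'
from h import *
f=grab("scene","s6")
cv2.imwrite("pics/c6.png",cv2.resize(cv2.imread("pics/s6.png")[30:260,130:430],None,fx=2,fy=2))
# finial knob: red blob from the first pictures, mid-knob z
for n,s in dict(top=(435,256),scene=(289,104)).items():
    g=load(n); h=hsv(g); m=cv2.inRange(h,(0,150,60),(6,255,255))|cv2.inRange(h,(170,150,60),(180,255,255))
    c=blob(m,s,20).reshape(-1,2); print(n,cv2.boundingRect(c), plane(g,[(c[:,0].min()+c[:,0].max())/2,c[:,1].max()],0))
E
```

```text
time_s: 26.45
ee_pos: [659.9, -205.8, 308.4]
ee_rot: [179.5, 0.2, 90.1]
force: [0.1, -0.1, 0.4]
gripper_width: 91.1
time_s: 27.45
ee_pos: [417.3, -341.1, 302.2]
ee_rot: [-179.9, -0.1, 90.0]
force: [0.9, -0.2, 0.4]
gripper_width: 91.3
time_s: 28.2
ee_pos: [419.6, -340.5, 138.0]
ee_rot: [180.0, -0.0, 90.1]
force: [0.4, 0.7, 0.2]
gripper_width: 91.0
top (426, 247, 18, 18) [[ 394.70917079 -343.14168056]]
scene (280, 92, 19, 23) [[ 427.74276593 -320.31735616]]
```

View pics/c6.png

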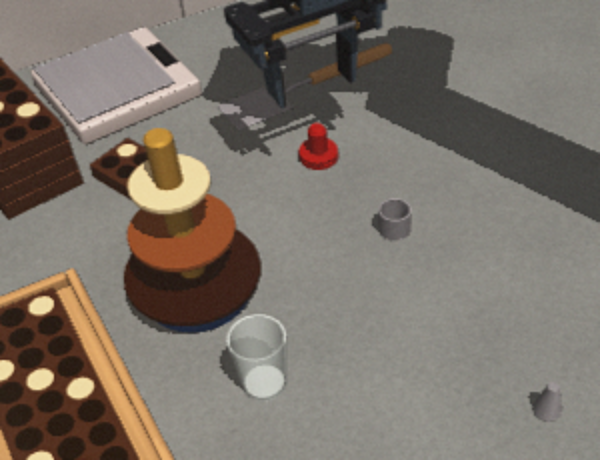

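Three tiers are stacked level, and the finial is under the gripper with its near cap edge consistent. I descend and grip the knob.

```bash
python3 -m inch '[{"x":-0.1,"y":-0.15,"z":1,"yaw":0,"gripper":1},{"x":0,"y":0,"z":2,"yaw":0,"gripper":1},{"x":0,"y":0,"z":2.4,"yaw":0,"gripper":1},{"x":0,"y":0,"z":2.4,"yaw":0,"gripper":1},{"x":0,"y":0,"z":1.2,"yaw":0,"gripper":1},{"x":0,"y":0,"z":0.7,"yaw":0,"gripper":1},{"x":0,"y":0,"z":0,"yaw":0,"gripper":0.3},{"x":0,"y":0,"z":0,"yaw":0,"gripper":0},{"x":0,"y":0,"z":0,"yaw":0,"gripper":-0.15},{"x":0,"y":0,"z":0,"yaw":0,"gripper":-0.3},{"x":0,"y":0,"z":0,"yaw":0,"gripper":-0.4},{"x":0,"y":0,"z":0,"yaw":0,"gripper":-0.5}]' 20; python3 -m inch '[{"x":0,"y":0,"z":0,"yaw":0,"gripper":-0.7},{"x":0,"y":0,"z":0,"yaw":0,"gripper":-1},{"x":0,"y":0,"z":0,"yaw":0,"gripper":-1},{"x":0,"y":0,"z":0,"yaw":0,"gripper":-1},{"x":0,"y":0,"z":0,"yaw":0,"gripper":-1},{"x":0,"y":0,"z":0,"yaw":0,"gripper":-1}]'
```

```text
time_s: 29.25
ee_pos: [417.5, -341.9, 41.6]
ee_rot: [179.9, 0.0, 90.1]
force: [0.4, 0.4, 0.1]
gripper_width: 54.3
time_s: 29.75
ee_pos: [417.2, -341.6, 40.9]
ee_rot: [-180.0, -0.0, 90.1]
force: [0.4, -0.3, 1.2]
gripper_width: 24.8
```

```bash
python3 -m inch '[{"x":0,"y":0,"z":-0.5,"yaw":0,"gripper":-1},{"x":0,"y":0,"z":-1.5,"yaw":0,"gripper":-1},{"x":0,"y":0,"z":-2.5,"yaw":0,"gripper":-1},{"x":0,"y":0,"z":-3,"yaw":0,"gripper":-1},{"x":0,"y":0,"z":-3,"yaw":0,"gripper":-1},{"x":0,"y":0,"z":-3,"yaw":0,"gripper":-1},{"x":0,"y":0,"z":-3,"yaw":0,"gripper":-1},{"x":0,"y":0,"z":-3,"yaw":0,"gripper":-1},{"x":0,"y":0,"z":-3,"yaw":0,"gripper":-1},{"x":0,"y":0,"z":-2.5,"yaw":0,"gripper":-1},{"x":0,"y":0,"z":-1.5,"yaw":0,"gripper":-1},{"x":0,"y":0,"z":-0.5,"yaw":0,"gripper":-1}]'; python3 -m inch '[{"x":0.3,"y":0.6,"z":0,"yaw":0,"gripper":-1},{"x":0.8,"y":1.4,"z":0,"yaw":0,"gripper":-1},{"x":1.3,"y":2.3,"z":0,"yaw":0,"gripper":-1},{"x":1.6,"y":2.9,"z":0,"yaw":0,"gripper":-1},{"x":1.6,"y":2.9,"z":0,"yaw":0,"gripper":-1},{"x":1.6,"y":2.9,"z":0,"yaw":0,"gripper":-1},{"x":1.6,"y":2.9,"z":0,"yaw":0,"gripper":-1},{"x":1.6,"y":2.9,"z":0,"yaw":0,"gripper":-1},{"x":1.3,"y":2.2,"z":0,"yaw":0,"gripper":-1},{"x":0.9,"y":1.5,"z":0,"yaw":0,"gripper":-1},{"x":0.6,"y":1,"z":0,"yaw":0,"gripper":-1},{"x":0.4,"y":0.6,"z":0,"yaw":0,"gripper":-1}]'; python3 -m inch '[{"x":0,"y":0,"z":0,"yaw":0,"gripper":-1},{"x":0,"y":0,"z":0,"yaw":0,"gripper":-1},{"x":0,"y":0,"z":0,"yaw":0,"gripper":-1}]'
python3 - <<'E'
from h import *
f=grab("scene","s7")
cv2.imwrite("pics/c7.png",cv2.resize(cv2.imread("pics/s7.png")[0:230,130:430],None,fx=2,fy=2))
E
```

```text
time_s: 30.75
ee_pos: [417.8, -342.2, 314.3]
ee_rot: [179.7, 0.2, 90.1]
force: [-0.3, 0.1, -1.5]
gripper_width: 25.7
time_s: 31.75
ee_pos: [658.8, -204.1, 308.5]
ee_rot: [-179.8, -0.1, 90.1]
force: [-0.1, -0.4, -0.7]
gripper_width: 25.5
time_s: 32.0
ee_pos: [657.2, -206.1, 311.0]
ee_rot: [-180.0, 0.0, 90.0]
force: [0.2, 0.1, -0.3]
gripper_width: 25.3
```

View pics/c7.png

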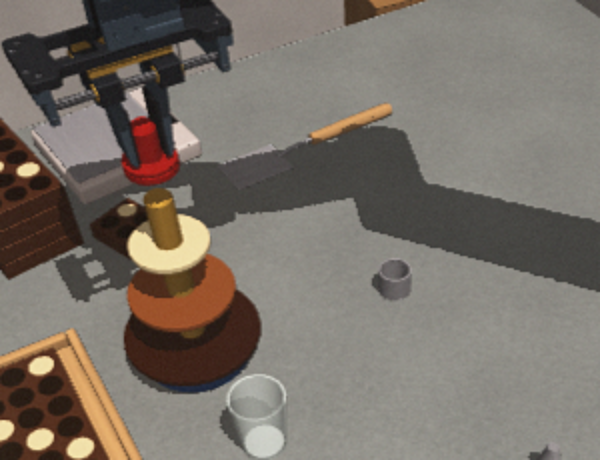

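The finial is upright over the top column. The target TCP is about (658.5,-205,269).

```bash
python3 -m inch '[{"x":0.05,"y":0.05,"z":0.5,"yaw":0,"gripper":-1},{"x":0,"y":0,"z":0.7,"yaw":0,"gripper":-1},{"x":0,"y":0,"z":0.7,"yaw":0,"gripper":-1},{"x":0,"y":0,"z":0.4,"yaw":0,"gripper":-1},{"x":0,"y":0,"z":0.3,"yaw":0,"gripper":-1},{"x":0,"y":0,"z":0.3,"yaw":0,"gripper":-1},{"x":0,"y":0,"z":0.3,"yaw":0,"gripper":-1},{"x":0,"y":0,"z":0.3,"yaw":0,"gripper":-1},{"x":0,"y":0,"z":0.2,"yaw":0,"gripper":-1},{"x":0,"y":0,"z":0.2,"yaw":0,"gripper":-1},{"x":0,"y":0,"z":0,"yaw":0,"gripper":-1},{"x":0,"y":0,"z":0,"yaw":0,"gripper":-1}]'; python3 -m inch '[{"x":0,"y":0,"z":0.1,"yaw":0,"gripper":-1},{"x":0,"y":0,"z":0.1,"yaw":0,"gripper":-1},{"x":0,"y":0,"z":0,"yaw":0,"gripper":-1},{"x":0,"y":0,"z":0,"yaw":0,"gripper":-1}]'; python3 -m inch '[{"x":0,"y":0,"z":0.1,"yaw":0,"gripper":-1},{"x":0,"y":0,"z":0,"yaw":0,"gripper":-1},{"x":0,"y":0,"z":0,"yaw":0,"gripper":-1}]'
```

```text
time_s: 33.05
ee_pos: [658.5, -204.9, 271.9]
ee_rot: [-180.0, -0.0, 90.1]
force: [-0.7, 0.5, -0.7]
gripper_width: 25.3
time_s: 33.38
ee_pos: [658.5, -204.9, 269.9]
ee_rot: [180.0, -0.0, 90.1]
force: [-0.3, 0.6, -0.7]
gripper_width: 25.2
time_s: 33.63
ee_pos: [658.5, -204.9, 268.9]
ee_rot: [180.0, -0.0, 90.1]
force: [0.5, 0.0, 0.5]
gripper_width: 25.6
```

```bash
python3 -m inch '[{"x":0,"y":0,"z":0.1,"yaw":0,"gripper":-1},{"x":0,"y":0,"z":0,"yaw":0,"gripper":-1},{"x":0,"y":0,"z":0,"yaw":0,"gripper":-1}]'
```

```text
time_s: 33.88
ee_pos: [658.8, -205.0, 268.9]
ee_rot: [179.9, 0.0, 90.1]
force: [0.3, -1.1, 4.3]
gripper_width: 25.5
```

The finial is seated. I release, rise and back off.

```bash
python3 -m inch '[{"x":0,"y":0,"z":-0.1,"yaw":0,"gripper":-0.4},{"x":0,"y":0,"z":0,"yaw":0,"gripper":-0.2},{"x":0,"y":0,"z":0,"yaw":0,"gripper":0.2},{"x":0,"y":0,"z":0,"yaw":0,"gripper":0.5},{"x":0,"y":0,"z":0,"yaw":0,"gripper":1},{"x":0,"y":0,"z":0,"yaw":0,"gripper":1},{"x":0,"y":0,"z":-0.5,"yaw":0,"gripper":1},{"x":0,"y":0,"z":-1.5,"yaw":0,"gripper":1},{"x":0,"y":0,"z":-2.5,"yaw":0,"gripper":1},{"x":0,"y":0,"z":-2.5,"yaw":0,"gripper":1},{"x":0,"y":0,"z":-0.5,"yaw":0,"gripper":1},{"x":0,"y":0,"z":0,"yaw":0,"gripper":1}]'; python3 -m inch '[{"x":0,"y":-1,"z":0,"yaw":0,"gripper":1},{"x":0,"y":-2.5,"z":0,"yaw":0,"gripper":1},{"x":0,"y":-3,"z":0,"yaw":0,"gripper":1},{"x":0,"y":-3,"z":0,"yaw":0,"gripper":1},{"x":0,"y":-3,"z":0,"yaw":0,"gripper":1},{"x":0,"y":-3,"z":0,"yaw":0,"gripper":1},{"x":0,"y":-3,"z":0,"yaw":0,"gripper":1},{"x":0,"y":-2,"z":0,"yaw":0,"gripper":1},{"x":0,"y":-1,"z":0,"yaw":0,"gripper":1},{"x":0,"y":0,"z":0,"yaw":0,"gripper":1},{"x":0,"y":0,"z":0,"yaw":0,"gripper":1},{"x":0,"y":0,"z":0,"yaw":0,"gripper":1}]'
python3 - <<'E'
from h import *
g=grab("scene","s8"); f=grab("top","t8")
cv2.imwrite("pics/c8.png",np.hstack([cv2.imread("pics/s8.png")[20:340,100:500],cv2.imread("pics/t8.png")[60:380,150:550]]))
h=hsv(f); red=cv2.inRange(h,(0,150,60),(6,255,255))|cv2.inRange(h,(170,150,60),(180,255,255))
print("top finial cap at z242",circ(f,red,(395,160),30,242)); print("small",circ(f,cv2.inRange(h,(15,30,120),(35,140,255)),(395,162),30,176))
h=hsv(g); red=cv2.inRange(h,(0,150,60),(6,255,255))|cv2.inRange(h,(170,150,60),(180,255,255))
print("scene small z176",circ(g,cv2.inRange(h,(15,30,120),(35,140,255)),(215,125),40,176)); print("medium z108",circ(g,cv2.inRange(h,(5,120,91),(15,255,255)),(220,150),40,108))
E
```

```text
time_s: 34.88
ee_pos: [659.2, -205.1, 346.7]
ee_rot: [179.7, 0.1, 90.1]
force: [-0.2, 0.3, -0.6]
gripper_width: 90.9
time_s: 35.88
ee_pos: [444.6, -205.2, 343.4]
ee_rot: [180.0, -0.0, 90.1]
force: [0.6, 0.5, -0.5]
gripper_width: 91.2
top finial cap at z242 [ 658.4 -203.3   48.9   55.3]
small [ 659.4 -205.8   86.2   87.2]
scene small z176 [ 658.2 -204.1   85.9   94.7]
medium z108 [ 658.9 -201.2  117.8  123.2]
```

View pics/c8.png

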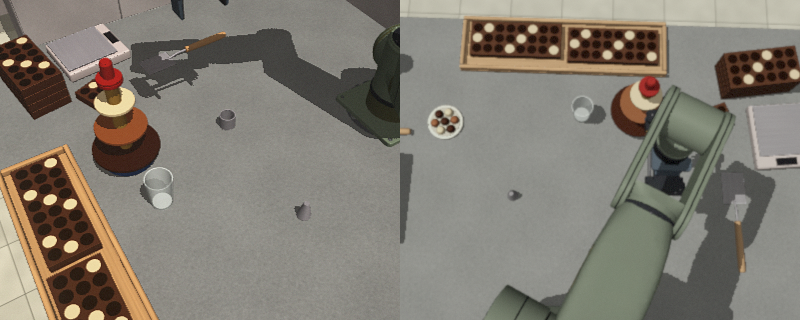

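The whole stand is upright and concentric, and the cup, nozzle and dish are where they began. I hand it in.

```bash
python3 -c "from workcell import env; print(env.job_done())"
```

```text
the job is handed in; nothing more can be done
None
```

I stacked the large, medium and small tiers and the finial on the blue base, each lowered until it pressed back at its expected seated height. I then released them, backed the arm off and handed the job in at about 36 s; no verdict came back.

- **Seating:** contact came at tool heights of 76.9, 145.0, 212.9 and 268.9 mm, each within about 0.2 mm of fully home.
- **Centring:** in the last pictures the finial, small and medium tiers measured within about 4 mm of each other and of the base centre. I did not re-measure the large tier after the later pieces went on; it looks level and seated.
- **Bystanders:** the cup, nozzle and dish look unmoved in the final top view. I judged this by eye.
- **Disagreements:** the scene view put the medium tier's centre 3–4 mm off the others in y. It also gave slightly stretched outlines, because side faces and the column show in that view. My first moves were refused because every row needs all five numbers; nothing moved on those calls.

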